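# Check the brake lever of a microscope stand's handgrip

### The arm

A 6-joint arm with a two-finger parallel gripper is mounted at the origin on the work surface. World frame = base frame: x ahead of the robot, y to its left, z up, the work surface at z = 0. Lengths are in m, angles in rad, forces in N, time in s.
With the tool pointing down it reaches from about 0.35 to 0.875 m from the base axis. Payload 15.5 kg.
Tool frame: the origin (TCP) lies midway between the tips of the shut fingers; the grasp point (between the pads) lies 19 mm behind it (env.grasp_offset is the distance from the TCP to the grasp point, in m); z points along the fingers, y is the line along which they close (so a half turn about z gives the same grasp; the last joint's range is limited). The gripper opens to 85 mm and grips with 20 to 120 N. Pads are 22 mm wide; open, the fingers measure 114 mm over their backs; the gripper's body (76 mm by 85 mm) begins 54 mm behind the grasp point. The pads swing forward as they close: fully open they stand 13 mm farther back than shut.
Start: joints at [1.014, 0.494, 1.345, -0, 1.302, -0.096], TCP at [0.278, 0.56, 0.231] pointing down, gripper open.
Joint ranges: [-2.91, 2.91], [-0.82, 2.16], [0.22, 2.67], [-1.22, 4.37], [0.12, 2.79], [-3.08, 3.08]. Speed limits (rad/s): [1.89, 1.89, 2.57, 3.01, 3.01, 3.01].

### API

Orientations are given as a 3x3 rotation matrix whose columns are the frame's x, y, z axes.
In Python, from plant import env gives the robot as it stands.
- The arm moves only by the shell command python3 -m crank 'ROWS' [OPENING] [FORCE]. ROWS is JSON, a list of rows, each a list of 2 entries, a list of its own where there are three numbers: the shift along the tool's x, y, z in mm, then the turn about the tool's z in rad. In form: [[[tx, ty, tz], spin], ...]. A call has 1 to 8 rows; each row is the pose to reach, as a shift and turn from the pose commanded when the call began, along the tool's axes at that moment; what a row does not reach only later rows make up. A row lasts 1/10 s, in which the tool goes at most 50 mm and 8.59 degrees, less where a joint would pass 70% of its speed; a pose out of reach is approached as far as the arm can. A call with a gripper value outside its range is refused whole. OPENING is the closure, from 0 (fully open) to 1 (shut), set as the call begins (- or left out, the last holds). The fingers move at their own pace and stop on an object; FORCE is the grip in N (left out, the last holds). Time passes only in rows, so rows that repeat a pose let the fingers close. It gives the time, the measured TCP pose, the force, the opening and the grip force at its end, in the units of the state.
- env.get_state(): the state, without advancing time (a new reading comes with each control period).
- env.camera(name): name is "scene" or "top" or "wrist"; returns a dict with "frame" (400x640x3 uint8, red, green, blue), "camera_matrix" (3x3 intrinsics, pixels), "position" and "orientation" of the camera in the world; the wrist camera has in their place "tool_from_camera" (4x4, takes a point from camera to tool coordinates, whose origin is the TCP and whose axes are the flange's). Camera axes: x right, y down, z forward; pixel columns grow to the right and rows downward; lengths in m; the calibration is good to about 2 mm. A picture is of the moment at which its call begins: read the wrist's pose just before it. There is no depth.
- env.hand_in(): hands the job in; it is judged then, once.
The state is a dict: "time_s": time; "q": joint angles; "joint_velocities": joint speeds; "joint_torque": joint torques, N m; "ee_pos": TCP position; "tool_rot": TCP orientation; "wrist_force": force on the tool from outside, world axes, zero at the start; "torque": the same for the moment, N m; "gripper_width": finger opening in m; "finger_force": force on a finger pad.
Only numpy, scipy, OpenCV 4.12 (cv2) and the standard library are available. Lean on these libraries where they do the work, as an engineer would, in place of code of your own. Each camera call takes 0.05 s, during which the arm holds its last target. There are 200 camera calls.

### The job

Check the brake handgrip, the one with the red lever, without grasping anything: with the outside of your fingers on the lever's red front, press it in until it meets its stop short of the bar, then let it spring right back out, then press it in to the stop again and finish while still holding it there, firmly but without forcing it. Do not reach in to touch the bar or the back of the lever, do not press the blue lever, and leave the bottle, slide box, mouse and screwdriver where they are.

Things in the scene. Friction and masses are not known exactly. Their poses are not given: they have to be found in the camera images.
- red_unit: The red-lever unit, fixed: an aluminium base plate 120 x 210 x 12 mm with two posts carrying a level grip bar, and a red hand lever in front of it. Origin: centre of the plate's underside. x points from lever to bar (pressing direction), y along the bar towards the lever's pivot, z up. May be turned up to 0.35 rad; the two units may have changed places
- red_lever (a joint): Angle of the red lever about its vertical pivot: 0 = let go, standing out; grows (counterclockwise from above) as it is pressed in; 0.42 = against its built-in stop, parallel to the bar, 21 mm short of the sleeve. A spring returns it to 0; pressing at 100 mm from the pivot takes about 2.5 N at the start, 7 N just before the stop
- red_blade: The red plastic front of the lever's blade, 104 mm long, 22 mm high, 6 mm thick, with a 22 mm ball at its free end. Origin: mid-length, 130 mm above the bench, 6 mm behind the front face, 83 mm from the pivot axis. Own -x looks out of the front face (turns with the lever), own +y points to the pivot
- red_press (a point): Point on the front face of the red blade, half-way up (130 mm above the bench), 100 mm from the pivot axis: a good place to press. Turns with the lever; own -x points out of the face, away from the bar
- red_pivot (a point): On the lever's vertical pivot axis, 130 mm above the bench; in the unit's frame at x -20, y +80 mm
- red_back: Black rubber strip, 5 mm thick, 98 x 18 mm, on the bar side of the red blade; not to be touched. Origin: same point as the blade's
- red_bar: The level grip bar of the red unit: sleeve 28 mm thick, 130 mm long, its axis 130 mm above the bench and 40 mm behind (unit +x) the pivot axis. Origin: middle of the bar, y along it. Not to be touched
- blue_unit: The blue-lever unit, fixed: an aluminium base plate 120 x 210 x 12 mm with two posts carrying a level grip bar, and a blue hand lever in front of it. Origin: centre of the plate's underside. x points from lever to bar (pressing direction), y along the bar towards the lever's pivot, z up. May be turned up to 0.35 rad; the two units may have changed places
- blue_lever (a joint): Angle of the blue lever about its vertical pivot: 0 = let go, standing out; grows (counterclockwise from above) as it is pressed in; 0.42 = against its built-in stop, parallel to the bar, 21 mm short of the sleeve. A spring returns it to 0; pressing at 100 mm from the pivot takes about 2.5 N at the start, 7 N just before the stop
- blue_blade: The blue plastic front of the lever's blade, 104 mm long, 22 mm high, 6 mm thick, with a 22 mm ball at its free end. Origin: mid-length, 130 mm above the bench, 6 mm behind the front face, 83 mm from the pivot axis. Own -x looks out of the front face (turns with the lever), own +y points to the pivot
- blue_press (a point): Point on the front face of the blue blade, half-way up (130 mm above the bench), 100 mm from the pivot axis: a good place to press. Turns with the lever; own -x points out of the face, away from the bar
- blue_pivot (a point): On the lever's vertical pivot axis, 130 mm above the bench; in the unit's frame at x -20, y +80 mm
- blue_back: Black rubber strip, 5 mm thick, 98 x 18 mm, on the bar side of the blue blade; not to be touched. Origin: same point as the blade's
- blue_bar: The level grip bar of the blue unit: sleeve 28 mm thick, 130 mm long, its axis 130 mm above the bench and 40 mm behind (unit +x) the pivot axis. Origin: middle of the bar, y along it. Not to be touched
- oil_bottle: Small amber bottle, 32 mm diameter, 75 mm tall, upright and loose, between the units on the robot's side. Origin: centre of its underside
- slide_box: Green slide box 80 x 100 x 34 mm, loose, beyond the units. Origin: centre of its underside
- mouse: Grey computer mouse, about 100 x 58 x 32 mm, loose, to the robot's right. Origin: centre of its underside
- driver: Screwdriver with a yellow handle, lying loose to the robot's left, about 0.2 m long, along its own x. Origin: underside, near its middle

How it is judged:
On the way, in this order (a step that is already met when the one before it is completed fails the run):
1. the red lever is pressed in to its stop by the fingers (value of joint red_lever above 0.385 rad and contact force between the fingers and red_blade above 2 N), for 0.2 s.
2. the red lever has sprung right back out (value of joint red_lever below 0.035 rad), for 0.2 s.
At the end, for the whole second after the job is handed in: the red lever is held within 0.035 rad of its stop by the fingers pressing on its red front with more than 2 N; the blue lever is out (under 0.06 rad); bottle, slide box, mouse and screwdriver are within 20 mm of where they stood (all of step 1 and value of joint blue_lever below 0.06 rad and distance of each of oil_bottle, slide_box, mouse, driver from where it was at the start of the episode below 0.02 m); the arm keeps its last pose, push and grip.
It fails at once if the grip bar of the red unit is pressed or pinched (over 3 N) (contact force between the arm and red_bar above 3 N).
It fails at once if the back of the red lever is touched (over 1.5 N): it is pinched or hooked (contact force between the fingers and red_back above 1.5 N).
It fails at once if the red lever is forced (over 50 N) (contact force between the arm and red_blade above 50 N).
It fails at once if the blue lever is pressed (over 0.06 rad) (value of joint blue_lever above 0.06 rad).
It fails at once if the bottle, slide box, mouse or screwdriver is moved or lifted (over 20 mm) (distance of any of oil_bottle, slide_box, mouse, driver from where it was at the start of the episode above 0.02 m).
It also fails if it takes over 42 s, if anything falls off the work surface, if the arm or the gripper's body presses on something with over 40 N, if the wrist force passes 120 N, or if a joint passes its speed limit or range.

## Working session

There is one attempt and no reset: what is moved stays moved. The work goes in short steps, Python scripts to look and compute and a shell command to move; the robot and the scene stay as the last step left them, time stands still between calls to the robot, and variables do not carry over. Pictures are saved under pics/ and viewed, at most 10 in all, crops included, and the job is handed in when it is done.

```bash
mkdir -p pics; ls; python3 - <<'E'
from plant import env
import cv2,numpy as np
for n in("top","scene"):
    c=env.camera(n); cv2.imwrite(f"pics/{n}0.png",c["frame"][:,:,::-1])
    print(n,c["camera_matrix"].tolist(),np.round(c["position"],4).tolist(),np.round(c["orientation"],4).tolist())
s=env.get_state();print(s)
E
```

```text
pics
top [[366.0100352142825, 0.0, 316.45255320571846], [0.0, 366.0100352142825, 195.8369695802467], [0.0, 0.0, 1.0]] [0.4014, 0.0179, 0.993] [[-0.0298, -0.98, 0.1969], [-0.9996, 0.0299, -0.0022], [-0.0037, -0.1969, -0.9804]]
scene [[430.2330560669422, 0.0, 318.07888470605764], [0.0, 430.2330560669422, 197.05519032619117], [0.0, 0.0, 1.0]] [1.4575, -0.0325, 0.968] [[0.0506, 0.6927, -0.7195], [0.9986, -0.0456, 0.0264], [-0.0145, -0.7198, -0.694]]
{'time_s': 0.1, 'q': array([ 1.01449716e+00,  4.94120228e-01,  1.34605965e+00, -2.91482093e-05,
        1.30247251e+00, -9.54903743e-02]), 'joint_velocities': array([ 0.00121698,  0.00102258, -0.00143232,  0.0012062 , -0.00269156,
       -0.001048  ]), 'joint_torque': array([ 3.00297092e-03, -8.83588314e+01, -3.84563577e+01, -1.46475886e-04,
        5.20164976e-03, -9.94702987e-05]), 'ee_pos': array([0.27775581, 0.559543  , 0.23076361]), 'tool_rot': array([[-8.95696566e-01,  4.44665465e-01, -5.35719450e-04],
       [ 4.44665781e-01,  8.95696101e-01, -9.14778868e-04],
       [ 7.30712524e-05, -1.05758040e-03, -9.99999438e-01]]), 'wrist_force': array([ 0.04864508,  0.53305338, -0.12904655]), 'torque': array([0.0160184 , 0.00453216, 0.02768454]), 'finger_force': 0.0, 'gripper_width': 0.08555994408803895}
```

View pics/top0.png

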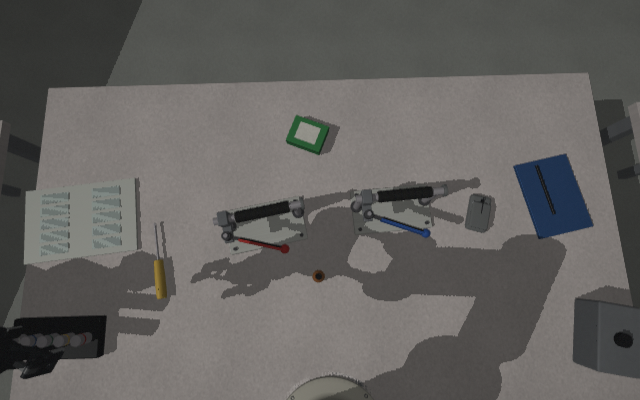

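View pics/scene0.png

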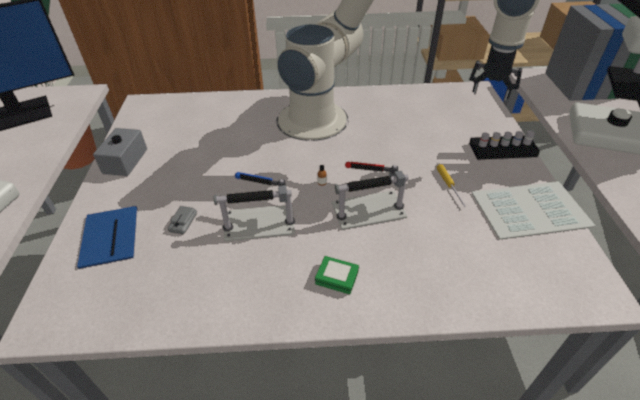

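The top view shows the red unit on the robot's left: pivot about (228,236), ball (285,249), bar (236,217)–(290,207). The bottle is at (318,276) and the driver near (158,260). I'll enlarge it for a closer reading.

```bash
python3 - <<'E'
import cv2
a=cv2.imread("pics/top0.png")[190:290,200:330]
cv2.imwrite("pics/crop.png",cv2.convertScaleAbs(cv2.resize(a,None,fx=6,fy=6,interpolation=cv2.INTER_CUBIC),alpha=1.6))
E
cat > h.py <<'E'
import numpy as np
K=np.array([[366.01,0,316.4526],[0,366.01,195.837],[0,0,1]])
P=np.array([0.4014,0.0179,0.993]);R=np.array([[-0.0298,-0.98,0.1969],[-0.9996,0.0299,-0.0022],[-0.0037,-0.1969,-0.9804]])
def at(u,v,z):
    d=R@np.linalg.solve(K,[u,v,1]); return P+d*(z-P[2])/d[2]
E
```

```text
(no output)
```

View pics/crop.png

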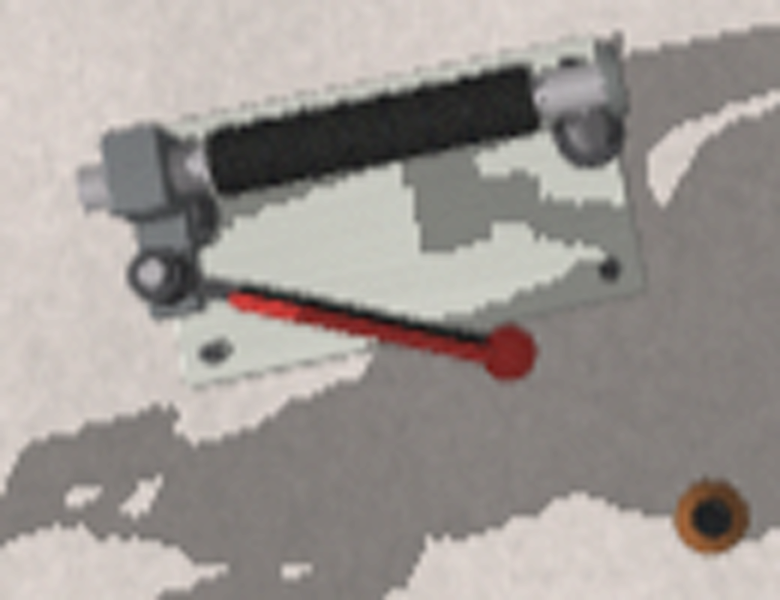

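```bash
cat >> h.py <<'E'
c=lambda x,y:(200+(x+.5)/6-.5,190+(y+.5)/6-.5)
pv=at(*c(157,272),.145);ball=at(*c(510,352),.13)
s1=at(*c(212,162),.13);s2=at(*c(533,100),.13)
mid=(s1+s2)/2
# unit y from bar and pivot known geometry
yb=(s1-s2)[:2];yb/=np.linalg.norm(yb);xb=np.array([yb[1],-yb[0]])
E
python3 - <<'E'
from h import *
print(pv,ball,s1,s2,np.linalg.norm(s1-s2)); print("unit x,y",xb,yb,np.arctan2(xb[1],xb[0]))
print("pivot from barmid",(pv-mid)[:2]@xb,(pv-mid)[:2]@yb)
l=(ball-pv)[:2];print("lever len",np.linalg.norm(l)); l/=np.linalg.norm(l)
th=np.arctan2(-yb[0]*l[1]+yb[1]*l[0],-yb@l);print("angle",th)
print("bottle",at(*c(712,518),.075))
E
```

```text
[0.48585888 0.22869753 0.145     ] [0.4520342  0.09417856 0.13      ] [0.53030931 0.21143012 0.13      ] [0.55137517 0.08375436 0.13      ] 0.12940196900611067
unit x,y [0.98666009 0.16279393] [-0.16279393  0.98666009] 0.16352170098072813
pivot from barmid -0.041046436973570584 0.08897430820048495
lever len 0.13870638701474527
angle -0.40986384649923224
bottle [0.38555902 0.01739146 0.075     ]
```

Fit is good: the unit is turned by 0.164 rad, the pivot is at about (0.487, 0.2285), and the lever is out. The plan is to shut the fingers and go to about (0.41, 0.125) with tool −x along the pressing direction.

```bash
python3 -m crank '[[[-20,-21,0],-0.05],[[-48,-51,0],-0.13],[[-76,-81,0],-0.2],[[-104,-111,0],-0.28],[[-132,-141,0],-0.36],[[-160,-171,0],-0.44],[[-180,-193,0],-0.5],[[-190,-203,0],-0.52]]' 1 40; cat >> h.py <<'E'
def delta(goal,yaw):
    from plant import env
    s=env.get_state();T=s["tool_rot"];d=T.T@(np.array(goal)-s["ee_pos"])*1000
    a=np.arctan2(-T[1,0],-T[0,0]);print("mm",np.round(d,1),"spin",round(-(yaw-a),3),"pos",np.round(s["ee_pos"],4),"F",np.round(s["wrist_force"],1),"w",s["gripper_width"],"t",s["time_s"])
E
python3 -c "
from h import *
delta([.41,.125,.231],.1635)"
```

```text
time_s: 0.9
ee_pos: [0.3579, 0.2912, 0.2312]
tool_rot: [[-0.998, -0.06, -0.0], [-0.06, 0.998, -0.001], [0.001, -0.001, -1.0]]
wrist_force: [-0.3, 0.5, 0.8]
gripper_width: 0.0
finger_force: 0.0
mm [ -42.  -169.     0.3] spin -0.103 pos [0.3579 0.2912 0.2312] F [-0.3  0.5  0.8] w 1.6057809341989988e-05 t 0.9
```

```bash
python3 -m crank '[[[-8,-30,0],-0.03],[[-17,-70,0],-0.06],[[-27,-110,0],-0.1],[[-36,-145,0],-0.1],[[-42,-169,0],-0.1],[[-42,-169,20],-0.1],[[-42,-169,40],-0.1],[[-42,-169,50],-0.1]]'
python3 - <<'E'
from h import *
from plant import env
import cv2
delta([.41,.125,.115],.1635)
c=env.camera("wrist");cv2.imwrite("pics/w1.png",c["frame"][:,:,::-1])
c=env.camera("top");cv2.imwrite("pics/t1.png",cv2.resize(c["frame"][150:300,180:380,::-1],None,fx=4,fy=4,interpolation=cv2.INTER_CUBIC))
E
```

```text
time_s: 1.7
ee_pos: [0.4091, 0.1269, 0.18]
tool_rot: [[-0.987, -0.158, -0.002], [-0.158, 0.987, -0.0], [0.002, -0.0, -1.0]]
wrist_force: [-0.4, 0.7, -0.2]
gripper_width: 0.0001
finger_force: 0.0
mm [-0.7 -2.  65. ] spin -0.005 pos [0.4091 0.1269 0.18  ] F [-0.4  0.7 -0.2] w 6.709867762179105e-05 t 1.7
```

View pics/w1.png

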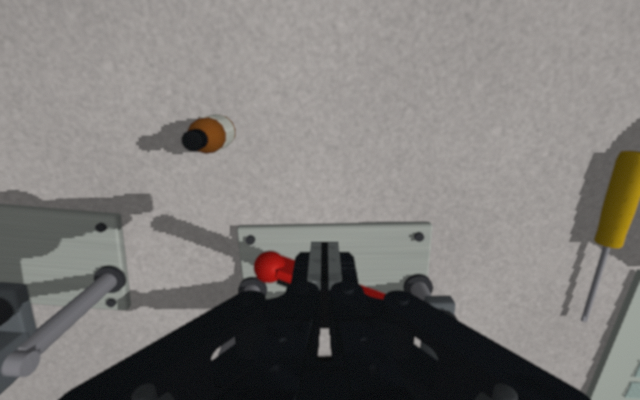

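View pics/t1.png

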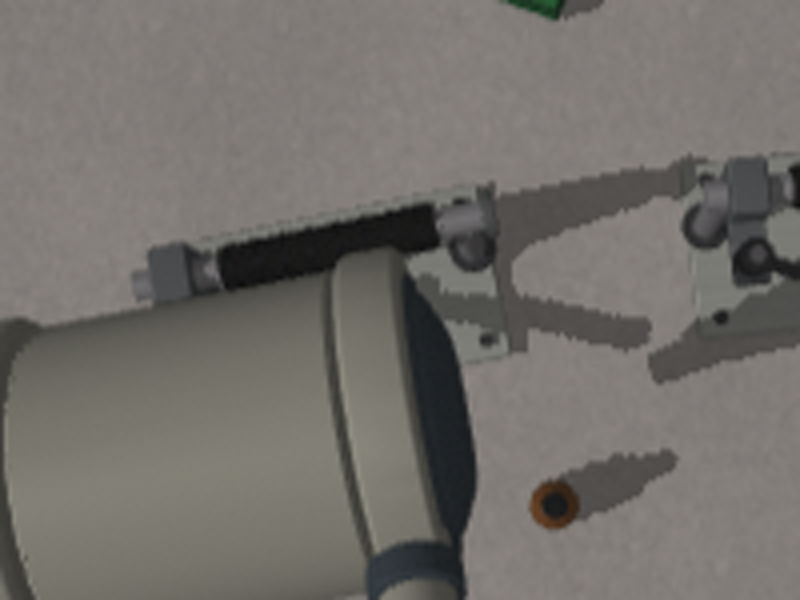

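The wrist view looks back toward the robot. The fingertips (322,250) are in front of the red blade, clear of the ball (270,267), with the bottle well away at (205,135). The top view confirms this but the arm hides the lever. Next I'll descend.

```bash
python3 -m crank '[[[0,-2,15],0],[[0,-2,40],0],[[0,-2,60],0],[[0,-2,65],0],[[0,-2,65],0]]'; python3 -c "
from h import *
from plant import env
print(np.round(env.camera('wrist')['tool_from_camera'],3).tolist())
delta([.457-.011,.133,.115],.1635)"
```

```text
time_s: 2.3
ee_pos: [0.4101, 0.1255, 0.1165]
tool_rot: [[-0.987, -0.159, -0.001], [-0.159, 0.987, -0.0], [0.001, -0.0, -1.0]]
wrist_force: [-0.3, 0.3, 1.1]
gripper_width: 0.0002
finger_force: 0.0
[[0.001, -0.95, -0.311, 0.08], [1.0, 0.0, 0.001, 0.001], [-0.0, -0.311, 0.95, -0.144], [0.0, 0.0, 0.0, 1.0]]
mm [-36.3   1.8   2. ] spin -0.004 pos [0.4104 0.1255 0.117 ] F [0.4 0.  0.4] w -0.0006473590842844337 t 2.35
```

```bash
python3 -m crank '[[[-10,2,1],0],[[-22,2,1],0],[[-32,2,1],0],[[-40,2,1],0],[[-46,2,1],0],[[-52,2,1],0],[[-58,2,1],0],[[-58,2,1],0]]'; python3 -c "
from h import *
delta([.4866,.127,.115],.1635)"
```

```text
time_s: 3.15
ee_pos: [0.4671, 0.1363, 0.115]
tool_rot: [[-0.987, -0.158, -0.001], [-0.158, 0.987, -0.0], [0.001, -0.0, -1.0]]
wrist_force: [-5.2, -2.8, 0.6]
gripper_width: -0.0002
finger_force: 2.6
mm [-17.8 -12.2  -0. ] spin -0.004 pos [0.4671 0.1363 0.115 ] F [-5.2 -2.8  0.6] w -0.00017191429075181724 t 3.15
```

```bash
python3 -m crank '[[[-4,-2,0],0],[[-8,-4,0],0],[[-12,-6,0],0],[[-14,-7,0],0],[[-14,-7,0],0]]'; python3 -m crank '[[[-1,0,0],0],[[-2,0,0],0],[[-3,0,0],0],[[-3,0,0],0]]'; python3 -m crank '[[[-1,0,0],0],[[-1,0,0],0],[[-1,0,0],0]]'
```

```text
time_s: 3.65
ee_pos: [0.4812, 0.1319, 0.1149]
tool_rot: [[-0.987, -0.158, -0.002], [-0.158, 0.987, 0.0], [0.002, 0.0, -1.0]]
wrist_force: [-6.2, 1.9, 0.6]
gripper_width: 0.0002
finger_force: 3.2
time_s: 4.05
ee_pos: [0.4837, 0.1322, 0.1148]
tool_rot: [[-0.987, -0.159, -0.003], [-0.159, 0.987, -0.0], [0.003, 0.0, -1.0]]
wrist_force: [-8.2, -0.8, 0.2]
gripper_width: 0.0003
finger_force: 3.8
time_s: 4.35
ee_pos: [0.4839, 0.1322, 0.1148]
tool_rot: [[-0.987, -0.159, -0.004], [-0.159, 0.987, -0.001], [0.004, 0.0, -1.0]]
wrist_force: [-11.6, -1.8, 4.2]
gripper_width: 0.0001
finger_force: 5.9
```

The arm has stalled and the force is climbing, which suggests the stop. I'll push a little further to confirm.

```bash
python3 -m crank '[[[-1,0,0],0],[[-1,0,0],0],[[-1,0,0],0]]';python3 -m crank '[[[-1,0,0],0],[[-1,0,0],0],[[-1,0,0],0],[[-1,0,0],0]]'
python3 - <<'E'
from plant import env
import cv2
c=env.camera("scene");cv2.imwrite("pics/s1.png",cv2.resize(c["frame"][140:250,300:440,::-1],None,fx=5,fy=5,interpolation=cv2.INTER_CUBIC))
E
```

```text
time_s: 4.65
ee_pos: [0.4841, 0.1322, 0.1147]
tool_rot: [[-0.987, -0.159, -0.006], [-0.159, 0.987, -0.001], [0.006, 0.0, -1.0]]
wrist_force: [-16.3, -3.0, 7.1]
gripper_width: 0.0
finger_force: 8.2
time_s: 5.05
ee_pos: [0.4843, 0.1323, 0.1147]
tool_rot: [[-0.987, -0.159, -0.007], [-0.159, 0.987, -0.001], [0.007, 0.0, -1.0]]
wrist_force: [-19.7, -3.5, 10.6]
gripper_width: 0.0001
finger_force: 10.4
```

View pics/s1.png

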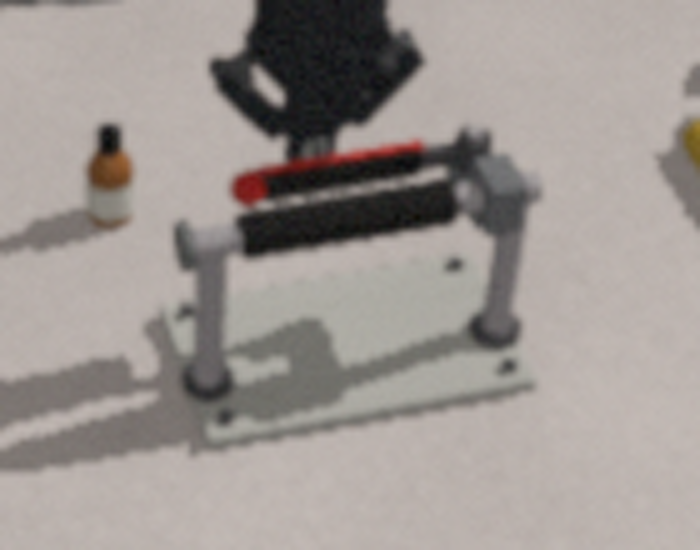

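The blade, running from (250,187) to (420,150), is parallel to the bar (250,235)–(450,195), and the fingers are on its front only. The force is rising at standstill, so this is the stop. Now release fully.

```bash
python3 -m crank '[[[8,0,0],0],[[20,0,0],0],[[32,0,0],0],[[44,0,0],0],[[56,0,0],0],[[66,0,0],0],[[72,0,0],0],[[72,0,0],0]]'; python3 -m crank '[[[0,0,0],0],[[0,0,0],0],[[0,0,0],0],[[0,0,0],0],[[0,0,0],0]]'
python3 - <<'E'
from plant import env
import cv2
c=env.camera("scene");cv2.imwrite("pics/s2.png",cv2.resize(c["frame"][140:250,300:440,::-1],None,fx=5,fy=5,interpolation=cv2.INTER_CUBIC))
E
```

```text
time_s: 5.9
ee_pos: [0.4162, 0.1212, 0.1154]
tool_rot: [[-0.987, -0.159, 0.0], [-0.159, 0.987, -0.0], [-0.0, -0.0, -1.0]]
wrist_force: [0.4, -0.4, 0.3]
gripper_width: -0.0003
finger_force: 0.0
time_s: 6.4
ee_pos: [0.4169, 0.1213, 0.1152]
tool_rot: [[-0.987, -0.159, 0.0], [-0.159, 0.987, -0.0], [-0.0, -0.0, -1.0]]
wrist_force: [0.4, -0.2, -0.8]
gripper_width: 0.0001
finger_force: 0.0
```

View pics/s2.png

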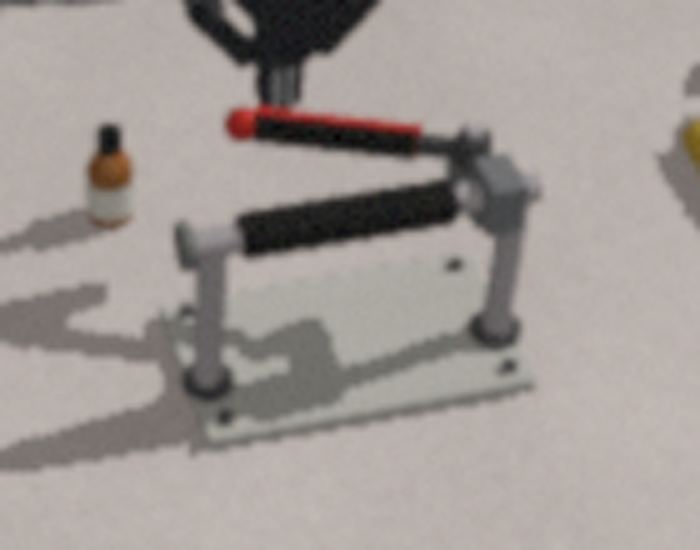

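The lever is fully out (ball at 243,123), the fingers are clear of it and the force is zero. Second press.

```bash
python3 -m crank '[[[-12,0,0],0],[[-22,0,0],0],[[-32,0,0],0],[[-40,0,0],0],[[-48,0,0],0],[[-55,0,0],0],[[-61,0,0],0],[[-65,0,0],0]]'; python3 -m crank '[[[-2,0,0],0],[[-4,0,0],0],[[-5,0,0],0],[[-6,0,0],0],[[-6,0,0],0],[[-6,0,0],0],[[-6,0,0],0],[[-6,0,0],0]]'
python3 - <<'E'
from plant import env
import cv2
c=env.camera("scene");cv2.imwrite("pics/s3.png",cv2.resize(c["frame"][140:250,300:440,::-1],None,fx=5,fy=5,interpolation=cv2.INTER_CUBIC))
E
```

```text
time_s: 7.25
ee_pos: [0.4809, 0.1313, 0.1149]
tool_rot: [[-0.987, -0.159, -0.002], [-0.159, 0.987, -0.001], [0.002, -0.0, -1.0]]
wrist_force: [-7.0, -5.2, 2.0]
gripper_width: 0.0004
finger_force: 3.7
time_s: 8.05
ee_pos: [0.4843, 0.1318, 0.1147]
tool_rot: [[-0.987, -0.159, -0.006], [-0.159, 0.987, -0.002], [0.006, -0.001, -1.0]]
wrist_force: [-17.8, -9.1, 11.0]
gripper_width: -0.0001
finger_force: 9.2
```

View pics/s3.png

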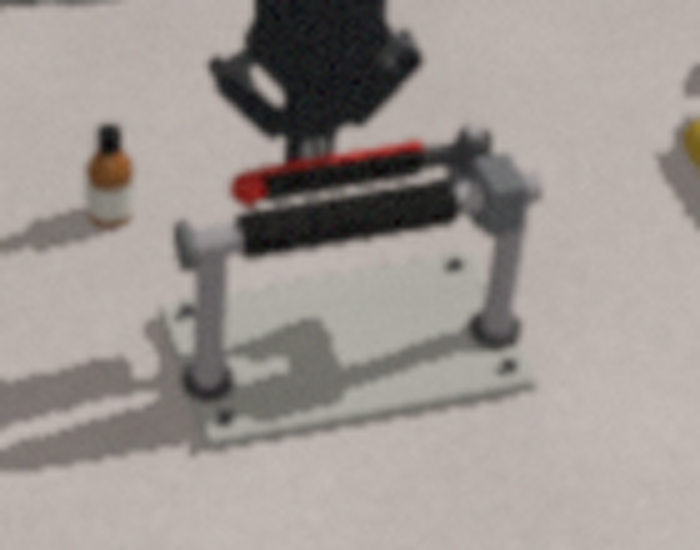

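The lever is parallel to the bar again, at the same TCP as the first stop, with about 20 N on it. I'm handing in.

```bash
python3 -c "
from plant import env
print(env.hand_in())"
```

```text
the job is handed in; nothing more can be done
None
```

I pressed the red lever to its stop, let it spring fully back out, then pressed it to the stop again and handed in while holding it there at about 20 N; no verdict was returned.

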